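# Load a culture flask under the reader's hold-down arm

## Task

Load the small culture flask into the cell reader: lay it on the black stage, cap towards the mouth, and slide it flat end first under the sprung hold-down arm, so that it wedges the arm up, until it rests firmly against the sprung stop behind. The stop is set differently each time, so feel for it and push gently (never hard enough to force the stop or the arm), then let go so that the arm bears down on the flask and it stays touching the stop. Leave everything else where it is.

Things in the scene. Friction and masses are not known exactly. Their poses are not given: they have to be found in the camera images.
- flask: Small empty closed flask of clear rigid plastic, lying flat, about 70 g. Body: a box 76 long (x) x 50 wide (y) x 24 mm high. Origin: centre of the box's underside. +x points to the flat end (goes in first); at -x follow a shoulder (33 mm wide, 14 long), neck and grey cap (23 mm diameter) ending 78 mm behind the origin. Starts on the bench left or right of the reader, cap roughly to the robot.
- flask_end (a point): centre of the flask's flat leading end: 38 mm ahead of its origin (+x), 12 mm up
- flask_cap (a point): centre of the flask's cap: 68 mm behind its origin (-x), 12 mm up
- reader: Flat-bed cell reader fixed to the bench: white box 280 long (x) x 130 wide (y) x 50 mm high, top = black level stage. Origin: centre of its underside, at bench height. +x = loading direction (roughly away from the robot), mouth at -x. Stage is clear from x = -138 to +45 mm. The flask slides along its centre line (y = 0).
- guides (a point): point on the stage (50 mm over the bench) midway between two aluminium guide cheeks, 82 mm along the reader's +x. The cheeks are 12 mm high, 54 mm apart inside (flask has 2 mm either side), from x = 61 to 103 mm in the reader's frame, with flared lead-ins from x = 48 mm.
- hold_arm: Sprung steel hold-down arm, 20 mm wide, over the centre line. Origin: its hinge, 128 mm along the reader's +x, 30 mm over the stage, between cheeks 38 mm high. It points back to the mouth. The flask's end, slid along the stage, wedges it up and back. Spring: about 4 N at the toe at rest, 6 N on the flask. Push needed: roughly 10 N under the lip, then 3 to 9 N sliding beneath the toe, more if pressed down.
- toe (a point): underside of the arm's toe, where it bears on the flask's top: at rest 62 mm along the reader's +x on the centre line, 18 mm over the stage
- lip (a point): tip of the arm's lip, which rises from the toe towards the mouth at 25 degrees: at rest 28 mm along the reader's +x, 35 mm over the stage. The flask's end (24 mm high) first meets the lip at about x = 49 mm in the reader's frame.
- stop_block: Aluminium block 18 x 20 x 18 mm on the stage under the arm; origin at its underside centre, 116 mm along the reader's +x. Carries an adjustable stop screw with a round sprung rubber tip (13 mm wide, 10 mm over the stage) facing the mouth. The tip's place differs every time and is not measured: its face is 72 to 92 mm along the reader's +x.
- stop_axis (a point): point on the stop screw's axis inside the block (not its tip), 10 mm over the stage. The tip must be found by feel: it gives 2.5 mm, 1 N at first touch, rising 2 N per mm to 6 N, then it is rigid. More than 14 N on it spoils the setting.
- tip_box: bystander: grey box of pipette tips with a cloudy lid, 117 x 77 x 72 mm; origin at the centre of its underside
- large_flask: bystander: a larger flask of the same kind lying flat, body 115 x 75 x 34 mm; origin at the centre of its underside
- bottle: bystander: upright amber bottle, 68 mm wide, 150 mm high; origin at the centre of its underside
- dishes: bystander: stack of three round dishes, 89 mm wide, 48 mm high; origin at the centre of its underside
- tube_rack: bystander: white rack with capped tubes, 60 x 160 mm, 103 mm high; origin at the centre of its underside
- jar: bystander: small white jar, 52 mm wide, 60 mm high; origin at the centre of its underside
- timer: bystander: flat black timer, 70 x 55 x 22 mm; origin at the centre of its underside
Mind the look-alikes: they are no part of the job. Leave any blue or green look-alike of the flask alone.

How it is judged:
By the outcome, as a careful person would: the job done as asked, in the order asked, and still so for the second after the job is handed in, with the robot touching nothing.
It also fails if it takes over 54 s, if anything falls off the work surface, if the arm or the gripper's body presses on something with over 40 N, if the wrist force passes 120 N, or if a joint passes its speed limit or range.

## Robot

A 6-joint arm with a two-finger parallel gripper is mounted at the origin on the work surface. World frame = base frame: x ahead of the robot, y to its left, z up, the work surface at z = 0. Lengths are in mm, angles in rad, forces in N, time in s.
With the tool pointing down it reaches from about 275 to 750 mm from the base axis. Payload 10.2 kg.
Tool frame: the origin (TCP) lies between the finger pads; the fingertips stand 8 mm ahead of it and the grasp point (between the pads) lies 11 mm behind it; z points along the fingers, y is the direction in which the jaws open and shut (so a half turn about z gives the same grasp; the last joint's range is limited). The gripper opens to 88 mm and grips with 3 to 60 N. Pads are 18 mm wide; open, the fingers measure 123 mm over their backs; the gripper's body (75 mm by 187 mm) begins 45 mm behind the grasp point.
Start: joints at [-0.223, 0.313, 1.498, -0, 1.331, -0.223], TCP at [525.006, -0.014, 246.72] pointing down, gripper open.
Joint ranges: [-2.94, 2.94], [-0.97, 2.17], [0.19, 2.56], [-1.23, 4.37], [0.02, 3.11], [-2.88, 2.88]. Speed limits (rad/s): [2.39, 2.39, 3.01, 3.14, 3.14, 3.14].

## Interface

Orientations are given as a 3x3 rotation matrix whose columns are the frame's x, y, z axes.
In Python, from workcell import r, vision gives the robot as it stands.
- The arm moves only by the shell command python3 -m jog 'ROWS'. ROWS is a JSON object of lists of equal length, an entry for each row: "fingers": the closure, from -1 (fully open) to 1 (shut); "travel": the shift along the world's x, y, z in m, a list of three; "angular": the turn, a rotation vector about the world's x, y, z in degrees, a list of three. A call has exactly 10 rows; each row shifts and turns the commanded pose from where the row before left it; what a row does not reach is not made up. A row lasts 1/10 s, in which the tool goes at most 50 mm and 8.59 degrees, less where a joint would pass 70% of its speed; a pose out of reach is approached as far as the arm can. A call is refused whole if a number of a shift passes 0.05 or a number of a turn 8.59, either way. A call with a gripper value outside its range is refused whole. The fingers move at their own pace and stop on an object; the grip force is fixed at half the most. Time passes only in rows, so rows that do not move let the fingers close, or fill a call up. It gives the time, the measured TCP pose, the force and the opening at its end, in the units of the state.
- r.sense(): the state, without advancing time (a new reading comes with each control period).
- vision.snapshot(name): name is "scene" or "side" or "wrist"; returns a dict with "color" (480x640x3 uint8, red, green, blue), "camera_matrix" (3x3 intrinsics, pixels), "cam_to_world" (4x4, takes a point from camera to world coordinates). Camera axes: x right, y down, z forward; pixel columns grow to the right and rows downward; lengths in mm; the calibration is good to about 2 mm. A picture is of the moment at which its call begins. There is no depth.
- r.job_done(): hands the job in, once; it reports no verdict.
The state is a dict: "time": time; "q": joint angles; "joint_velocities": joint speeds; "joint_efforts": joint torques, N m; "eef_pos": TCP position; "orientation": TCP orientation; "wrist_force": force on the tool from outside, world axes, zero at the start; "ft_torque": the same for the moment, N m; "width": opening from 0.0 (shut) to 1.0 (fully open).
Only numpy, scipy, OpenCV 4.12 (cv2) and the standard library are available. Lean on these libraries where they do the work, as an engineer would, in place of code of your own. Each camera call takes 0.05 s, during which the arm holds its last target.

## Working session

There is one attempt and no reset: what is moved stays moved. The work goes in short steps, Python scripts to look and compute and a shell command to move; the robot and the scene stay as the last step left them, time stands still between calls to the robot, and variables do not carry over. Pictures are saved under pics/ and viewed, and the job is handed in when it is done.

```bash
ls; mkdir -p pics
python3 - <<'E'
from workcell import r, vision
import cv2, json
s=r.sense(); print(s)
for n in ["scene","side","wrist"]:
    d=vision.snapshot(n); cv2.imwrite(f"pics/{n}0.png",d["color"][:,:,::-1]); print(n,d["camera_matrix"].tolist(),d["cam_to_world"].round(3).tolist())
E
```

```text
pics
{'time': 0.0, 'q': array([-2.23409313e-01,  3.13443207e-01,  1.49845530e+00,  4.58881903e-06,
        1.33096916e+00, -2.23398871e-01]), 'joint_velocities': array([-0.00055826,  0.000434  , -0.00089533, -0.00099545,  0.00053548,
       -0.00132087]), 'joint_efforts': array([-1.80187753e-04, -4.02218950e+01, -2.52264959e+01,  6.94810320e-02,
        3.53677373e-02, -8.52248218e-05]), 'eef_pos': array([5.24763032e+02, 3.78807875e-02, 2.46157675e+02]), 'orientation': array([[ 1.17134301e-05,  9.99999228e-01, -1.24233406e-03],
       [ 9.99999959e-01, -1.13570974e-05,  2.86831824e-04],
       [ 2.86817493e-04, -1.24233737e-03, -9.99999187e-01]]), 'wrist_force': array([0.32112013, 0.16851708, 0.0552979 ]), 'ft_torque': array([0.01507566, 0.00447984, 0.00514715]), 'width': 1.0002789663888332}
scene [[540.3556825480682, 0.0, 314.67035272378666], [0.0, 540.3556825480682, 233.46672387488977], [0.0, 0.0, 1.0]] [[0.51, 0.713, -0.481, 1223.34], [0.86, -0.429, 0.276, -343.373], [-0.01, -0.555, -0.832, 1271.905], [0.0, 0.0, 0.0, 1.0]]
side [[520.7911471282184, 0.0, 323.5371075396045], [0.0, 520.7911471282184, 238.6903973220515], [0.0, 0.0, 1.0]] [[-0.936, -0.178, 0.305, 43.171], [-0.353, 0.495, -0.794, 1302.448], [-0.009, -0.851, -0.526, 931.741], [0.0, 0.0, 0.0, 1.0]]
wrist [[334.945676754156, 0.0, 323.0242379462061], [0.0, 334.945676754156, 237.3504454634189], [0.0, 0.0, 1.0]] [[1.0, -0.0, -0.002, 524.246], [-0.001, -0.948, -0.317, 82.706], [-0.002, 0.317, -0.948, 383.349], [0.0, 0.0, 0.0, 1.0]]
```

View pics/scene0.png

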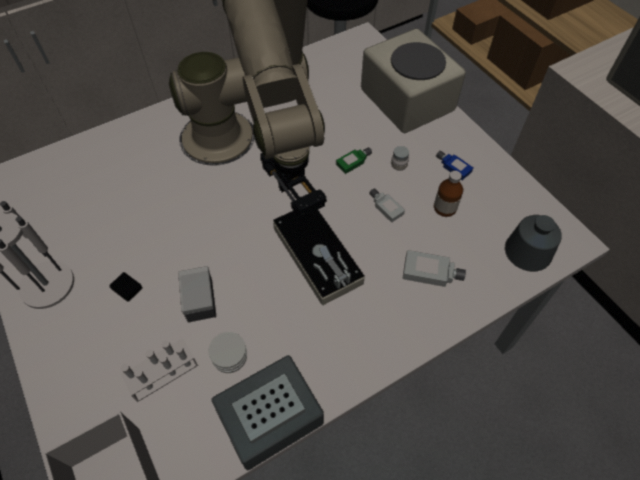

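View pics/side0.png

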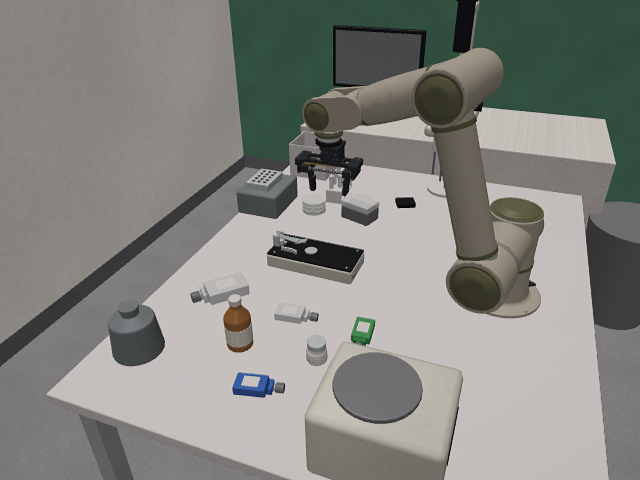

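View pics/wrist0.png

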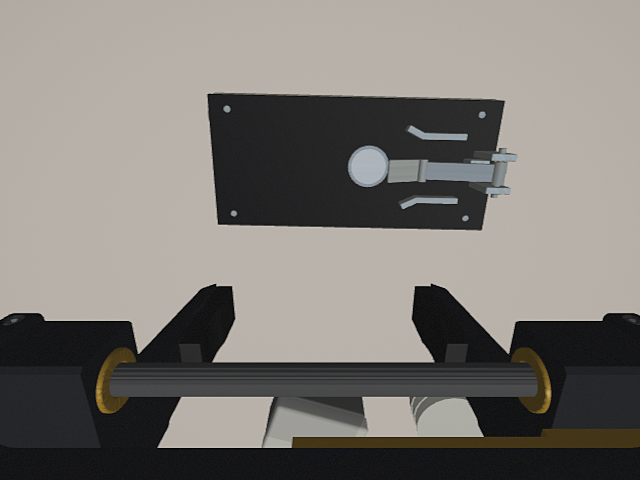

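The scene picture shows four flask-shaped things:
- Pale clear one at scene (388,205) / side (293,313).
- Larger clear one at (430,267).
- Blue one at (457,165).
- Green one at (353,160).

The clear small one at (388,205) fits: it has the grey cap, is smaller, and is neither blue nor green. I'll confirm it with an enlarged crop and measure it.

```bash
cat > h.py <<'E'
from workcell import r, vision
import numpy as np, cv2
def ray(d,px,z):
    K=d["camera_matrix"];T=d["cam_to_world"]
    v=T[:3,:3]@np.linalg.solve(K,np.array([px[0],px[1],1.]));o=T[:3,3]
    return o+v*(z-o[2])/v[2]
def proj(d,p):
    K=d["camera_matrix"];T=d["cam_to_world"]
    c=T[:3,:3].T@(np.asarray(p,float)-T[:3,3]); u=K@c; return u[:2]/u[2]
E
python3 - <<'E'
from h import *
d=vision.snapshot("scene")
print("flask",ray(d,(388,205),15),"large",ray(d,(430,267),15),"cap",ray(d,(374,193),12))
a=cv2.resize(d["color"][170:240,345:445],None,fx=4,fy=4,interpolation=cv2.INTER_CUBIC)
e=vision.snapshot("side")
print("flask",ray(e,(293,313),15),"cap",ray(e,(314,317),12))
b=cv2.resize(e["color"][280:350,250:350],None,fx=4,fy=4,interpolation=cv2.INTER_CUBIC)
cv2.imwrite("pics/crop1.png",np.hstack([a,b])[:,:,::-1])
w=vision.snapshot("wrist");g=w["color"].astype(int).max(2)
m=(g<75).astype(np.uint8);m[260:]=0
cs,_=cv2.findContours(m,0,2);c=max(cs,key=cv2.contourArea)
h=cv2.convexHull(c);ap=cv2.approxPolyDP(h,8,True)[:,0];print(ap.tolist())
P=[ray(w,p,50) for p in ap];print(np.round(P,1))
for i in range(len(P)):print(np.linalg.norm(P[i]-P[i-1]))
E
```

```text
flask [520.61348949 306.00425377  15.        ] large [748.48618971 283.35450888  15.        ] cap [461.51202787 297.58739109  12.        ]
flask [516.84402139 305.70668194  15.        ] cap [458.35120576 298.30628422  12.        ]
[[207, 95], [503, 101], [480, 229], [218, 223]]
[[417.2 109.1  50. ]
 [690.2 103.8  50. ]
 [687.2 -19.9  50. ]
 [415.  -13.3  50. ]]
122.41518925312614
273.0181168519596
123.69229282422663
272.2644163288289
```

View pics/crop1.png

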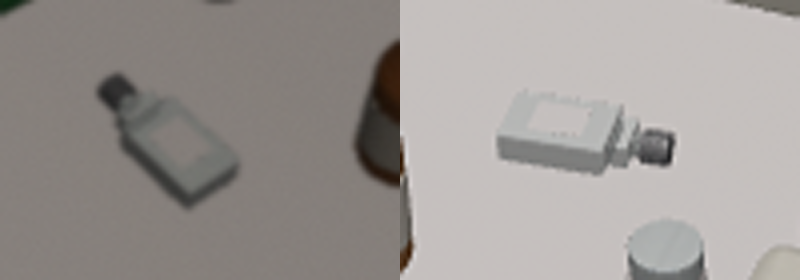

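The crop confirms it: a small, pale clear flask with a label and grey cap, next to the bottle. The cap points to the robot, at about (519,306) with yaw about 8°. The stage rectangle measures 273x123 mm (expected about 276x126), centred near (552,45) with yaw about -1.3°. Next I'll move over the flask for a wrist view.

```bash
python3 -m jog '{"fingers":[-1,-1,-1,-1,-1,-1,-1,-1,-1,-1],"travel":[[-0.005,0.03,0],[-0.005,0.03,0],[-0.005,0.03,0],[-0.005,0.03,0],[-0.005,0.03,0],[-0.005,0.03,0],[-0.005,0.03,0],[-0.005,0.03,0],[-0.005,0.03,0],[-0.005,0.036,0]],"angular":[[0,0,8],[0,0,8],[0,0,8],[0,0,8],[0,0,8],[0,0,8],[0,0,8],[0,0,8],[0,0,8],[0,0,8]]}'
python3 -m jog '{"fingers":[-1,-1,-1,-1,-1,-1,-1,-1,-1,-1],"travel":[[0,0,0],[0,0,0],[0,0,0],[0,0,0],[0,0,0],[0,0,0],[0,0,0],[0,0,0],[0,0,0],[0,0,0]],"angular":[[0,0,8],[0,0,8],[0,0,2],[0,0,0],[0,0,0],[0,0,0],[0,0,0],[0,0,0],[0,0,0],[0,0,0]]}'
python3 - <<'E'
from h import *
d=vision.snapshot("wrist"); cv2.imwrite("pics/w1.png",d["color"][:,:,::-1])
s=r.sense();print(s["eef_pos"],s["orientation"].round(4).tolist(),s["q"],s["wrist_force"])
E
```

```text
time: 1.3
eef_pos: [474.7, 306.9, 246.7]
orientation: [[-0.986, 0.169, -0.0], [0.169, 0.986, -0.0], [-0.0, -0.0, -1.0]]
wrist_force: [0.1, -0.7, 0.1]
width: 0.997
time: 2.3
eef_pos: [475.0, 306.0, 246.7]
orientation: [[-0.99, -0.139, -0.0], [-0.139, 0.99, -0.0], [0.0, 0.0, -1.0]]
wrist_force: [0.4, 0.3, 0.3]
width: 0.999
[475.0118232  305.97798438 246.72678763] [[-0.9903, -0.1391, 0.0], [-0.1391, 0.9903, -0.0], [-0.0, -0.0, -1.0]] [ 3.64948294e-01  4.01588533e-01  1.37310511e+00 -2.23055152e-05
  1.36687376e+00 -1.34539406e+00] [-0.37810226 -0.34530652  0.00911454]
```

View pics/w1.png

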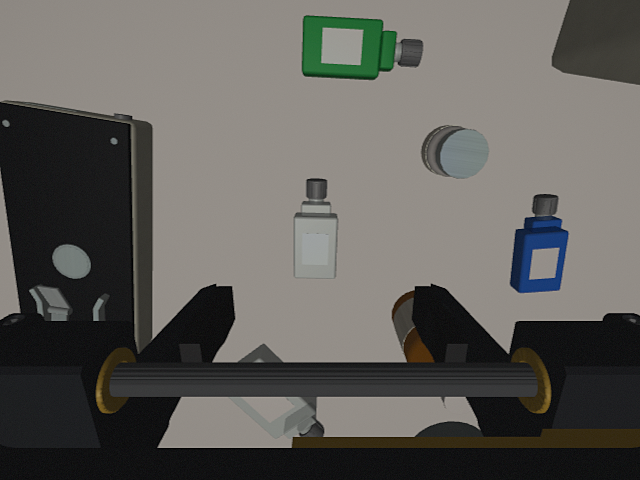

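The wrist view shows the small clear flask at (315,245), cap up at (316,188). The green, blue and large flasks are separate. I'll measure its top face from an enlarged view.

Run:
```python
from h import *
d=vision.snapshot("wrist"); c=d["color"][170:295,270:360]
cv2.imwrite("pics/w1c.png",cv2.resize(c,None,fx=4.5,fy=4.5,interpolation=cv2.INTER_CUBIC)[:,:,::-1])
im=d["color"].astype(int)
print("row245",im[245,285:347].tolist()[::1])
print("col300",[ (r_,im[r_,300].tolist()) for r_ in list(range(205,222))+list(range(268,286))])
```

```text
row245 [[147, 142, 136], [150, 144, 138], [147, 142, 136], [148, 142, 137], [148, 143, 137], [148, 143, 137], [150, 144, 138], [150, 146, 139], [126, 123, 118], [112, 117, 113], [144, 148, 143], [155, 156, 151], [151, 154, 149], [152, 155, 150], [151, 154, 148], [151, 153, 148], [153, 156, 151], [156, 160, 158], [157, 161, 160], [156, 160, 159], [156, 160, 159], [158, 161, 161], [156, 160, 159], [157, 160, 160], [156, 161, 159], [156, 161, 160], [157, 159, 159], [157, 160, 159], [156, 160, 159], [155, 159, 158], [156, 161, 159], [157, 160, 160], [156, 160, 158], [156, 160, 158], [156, 159, 159], [156, 160, 159], [157, 161, 160], [156, 160, 159], [157, 160, 159], [156, 161, 158], [157, 161, 159], [158, 161, 159], [155, 159, 156], [151, 154, 150], [147, 150, 144], [147, 149, 144], [148, 150, 145], [149, 150, 144], [150, 151, 145], [144, 146, 141], [125, 129, 124], [103, 105, 99], [127, 122, 116], [152, 146, 140], [149, 144, 139], [147, 142, 136], [149, 143, 137], [147, 142, 136], [147, 143, 136], [148, 142, 136], [148, 143, 137], [147, 142, 137]]
col300 [(205, [135, 131, 126]), (206, [136, 132, 126]), (207, [138, 132, 127]), (208, [137, 131, 125]), (209, [136, 131, 126]), (210, [137, 131, 126]), (211, [139, 134, 129]), (212, [103, 101, 97]), (213, [60, 60, 58]), (214, [66, 68, 65]), (215, [70, 69, 67]), (216, [74, 75, 73]), (217, [107, 109, 106]), (218, [131, 134, 130]), (219, [156, 158, 153]), (220, [155, 157, 152]), (221, [155, 157, 152]), (268, [149, 151, 145]), (269, [146, 148, 143]), (270, [147, 149, 143]), (271, [148, 150, 144]), (272, [147, 149, 143]), (273, [145, 148, 142]), (274, [148, 149, 145]), (275, [147, 148, 144]), (276, [145, 148, 143]), (277, [130, 132, 128]), (278, [140, 135, 130]), (279, [149, 143, 136]), (280, [149, 144, 138]), (281, [148, 142, 136]), (282, [147, 143, 137]), (283, [148, 144, 137]), (284, [148, 143, 137]), (285, [148, 143, 137])]
```

View pics/w1c.png

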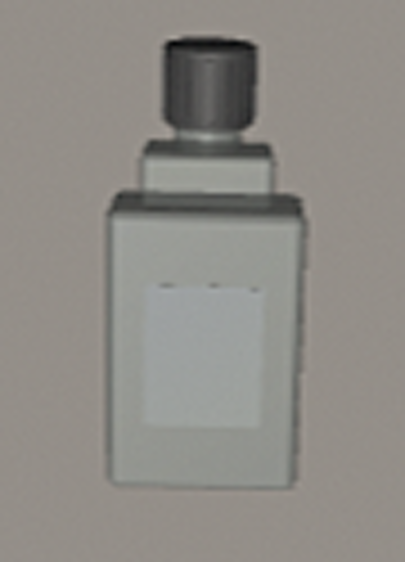

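Run:
```python
from h import *
d=vision.snapshot("wrist")
px=[(294.4,217.2),(336.2,217.2),(294.4,277.6),(335.4,277.6)]
P=np.array([ray(d,p,24) for p in px]);print(P.round(1))
for a,b in((0,1),(2,3),(0,2),(1,3)):
    v=P[b]-P[a];print(a,b,np.linalg.norm(v).round(1),np.degrees(np.arctan2(v[1],v[0])).round(1))
print(P.mean(0)); print("cap",ray(d,(316.3,188),20))
```

```text
[[492.4 276.2  24. ]
 [485.9 322.2  24. ]
 [565.6 284.5  24. ]
 [558.9 332.4  24. ]]
0 1 46.4 98.0
2 3 48.4 98.0
0 2 73.7 6.4
1 3 73.6 7.9
[525.69036628 303.80894095  24.        ]
cap [457.43117534 296.02827376  20.        ]
```

Run:
```python
from h import *
d=vision.snapshot("scene");e=vision.snapshot("side")
print("bottle", ray(d,(455,177),150),ray(d,(447,212),0),ray(e,(235,299),150),ray(e,(239,345),5))
print("jar", ray(d,(401,151),60),ray(e,(316,341),60))
print("dark blue obj")
```

```text
bottle [611.85034884 443.01400306 150.        ] [621.11139575 445.42573512   0.        ] [599.40108391 452.58071198 150.        ] [601.04241706 457.91557016   5.        ]
jar [400.39338935 431.78394471  60.        ] [399.5216854  431.59534956  60.        ]
dark blue obj
```

```bash
python3 -m jog '{"fingers":[-1,-1,-1,-1,-1,-1,-1,-1,-1,-1],"travel":[[0.006,-0.001,-0.03],[0.006,-0.001,-0.03],[0.006,-0.001,-0.03],[0.006,-0.001,-0.03],[0.006,-0.001,-0.03],[0,0,-0.03],[0,0,-0.025],[0,0,-0.02],[0,0,-0.01],[0,0,-0.0005]],"angular":[[0,0,0],[0,0,0],[0,0,0],[0,0,0],[0,0,0],[0,0,0],[0,0,0],[0,0,0],[0,0,0],[0,0,0]]}'
python3 -m jog '{"fingers":[1,1,1,1,1,1,1,1,1,1],"travel":[[0,0,0],[0,0,0],[0,0,0],[0,0,0],[0,0,0],[0,0,0],[0,0,0],[0,0,0],[0,0,0],[0,0,0]],"angular":[[0,0,0],[0,0,0],[0,0,0],[0,0,0],[0,0,0],[0,0,0],[0,0,0],[0,0,0],[0,0,0],[0,0,0]]}'
python3 - <<'E'
from h import *
d=vision.snapshot("wrist"); cv2.imwrite("pics/w2.png",d["color"][:,:,::-1])
E
```

```text
time: 3.55
eef_pos: [504.6, 300.8, 10.3]
orientation: [[-0.99, -0.139, -0.002], [-0.139, 0.99, -0.001], [0.002, -0.0, -1.0]]
wrist_force: [-0.4, 0.0, -0.2]
width: 1.002
time: 4.55
eef_pos: [505.1, 301.1, 11.5]
orientation: [[-0.99, -0.139, 0.0], [-0.139, 0.99, 0.0], [-0.0, 0.0, -1.0]]
wrist_force: [-2.0, 0.3, 5.4]
width: 0.563
```

View pics/w2.png

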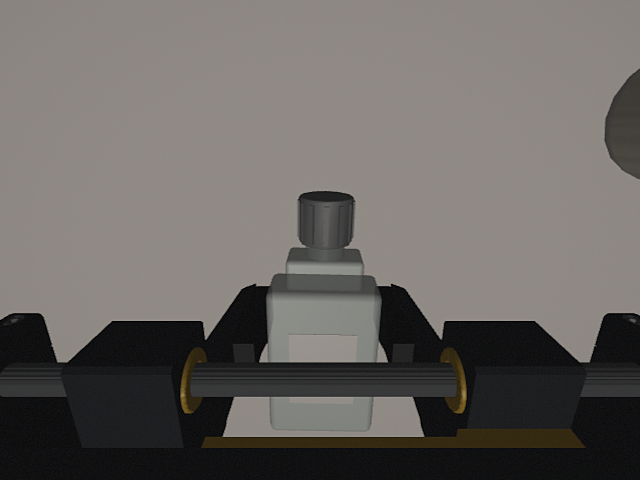

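Run:
```python
from h import *
d=vision.snapshot("wrist");s=r.sense()
T=np.eye(3);R=s["orientation"];t=s["eef_pos"]
im=d["color"].astype(int).sum(2)
print([(k,int(im[k,285])) for k in range(268,300)])
for n,p,z in (("capend",(326.5,193),20),("rearL",(268,292),24),("rearR",(380,292),24),("frontL",(271,430),24),("frontR",(373,430),24)):
    w=ray(d,p,z);print(n,w.round(1),(R.T@(w-t)).round(1))
```

```text
[(268, 362), (269, 364), (270, 361), (271, 358), (272, 367), (273, 320), (274, 174), (275, 194), (276, 198), (277, 191), (278, 196), (279, 196), (280, 198), (281, 196), (282, 201), (283, 205), (284, 201), (285, 199), (286, 192), (287, 211), (288, 207), (289, 205), (290, 207), (291, 213), (292, 239), (293, 267), (294, 291), (295, 318), (296, 337), (297, 355), (298, 376), (299, 392)]
capend [446.9 294.3  20. ] [58.6  1.4 -8.5]
rearL [490.6 276.   24. ] [ 17.9 -22.8 -12.5]
rearR [484.1 322.   24. ] [ 17.9  23.7 -12.5]
frontL [564.9 283.9  24. ] [-56.8 -25.3 -12.5]
frontR [558.  332.9  24. ] [-56.8  24.2 -12.5]
```

Flask held: width 49.5 mm, origin about 19.5 mm ahead of the TCP and centred. Before carrying it over, I'll get the centre line from the guides and arm.

Run:
```python
from h import *
im=cv2.imread("pics/wrist0.png")
c=cv2.resize(im[85:240,340:530],None,fx=4.2,fy=3.8,interpolation=cv2.INTER_CUBIC);cv2.imwrite("pics/g0.png",c)
d=vision.snapshot("scene")["color"][195:310,265:370];e=vision.snapshot("side")["color"][220:285,260:370]
cv2.imwrite("pics/g1.png",cv2.resize(d,None,fx=5,fy=5,interpolation=cv2.INTER_CUBIC)[:,:,::-1])
cv2.imwrite("pics/g2.png",cv2.resize(e,None,fx=7,fy=7,interpolation=cv2.INTER_CUBIC)[:,:,::-1])
```

```text
(no output)
```

View pics/g0.png

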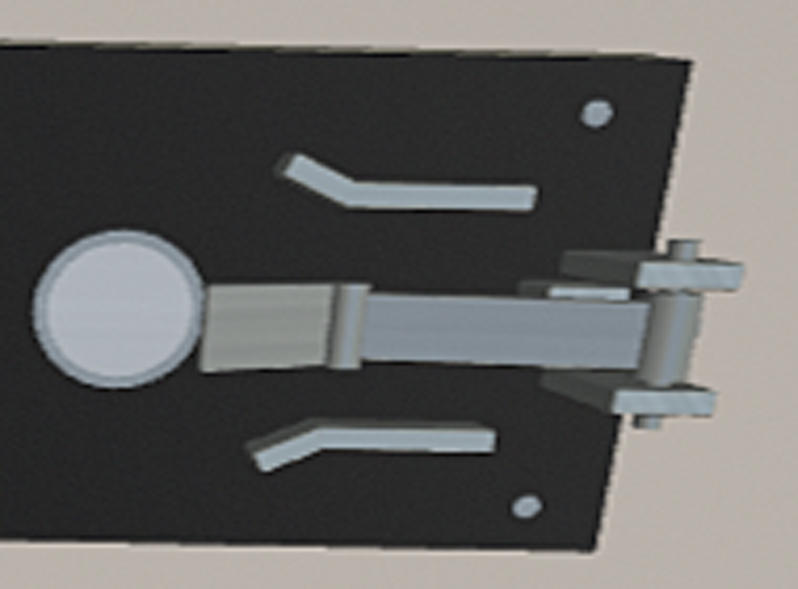

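View pics/g1.png

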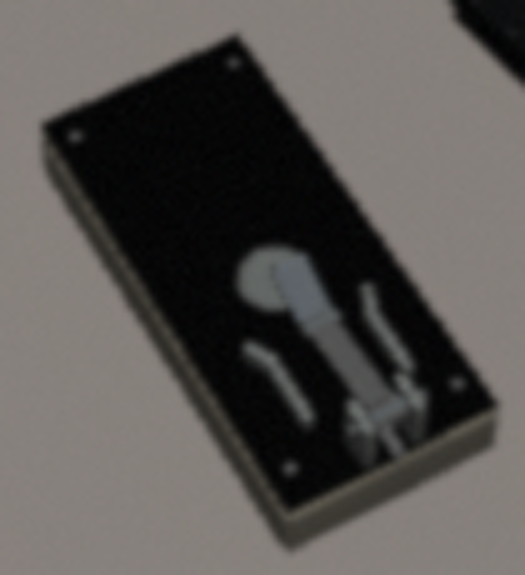

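View pics/g2.png

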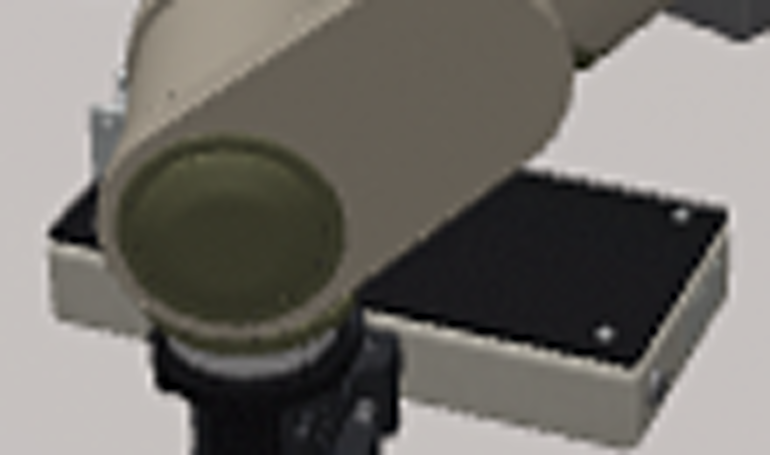

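Run:
```python
from h import *
d=dict(camera_matrix=np.array([[334.945676754156,0,323.0242379462061],[0,334.945676754156,237.3504454634189],[0,0,1]]),cam_to_world=np.array([[1,0,-.002,524.246],[-.001,-.948,-.317,82.706],[-.002,.317,-.948,383.349],[0,0,0,1.]]))
f=lambda x,y:(340+x/4.2-.4,85+y/3.8-.4)
for n,p in (("upA",(350,207)),("upB",(532,210)),("loA",(322,430)),("loB",(492,453-22))):
    print(n,ray(d,f(*p),62).round(1))
for n,p in (("screwTR",(597,114)),("screwBR",(526,507))): print(n,ray(d,f(*p),50).round(1))
for n,p in (("screwTL",(227,109)),("screwBL",(234,213))): print(n,ray(d,p,50).round(1))
print("lip",ray(d,f(205,287),85),ray(d,f(202,370),85))
d=vision.snapshot("scene")
Q=[ray(d,(265+x/5-.4,195+y/5-.4),50) for x,y in ((42,122),(240,35),(497,408),(290,515))]
Q=np.array(Q);print(Q.round(1),Q.mean(0));
print([np.linalg.norm(Q[i]-Q[i-1]).round(1) for i in range(4)],np.degrees(np.arctan2(*(Q[2]+Q[3]-Q[0]-Q[1])[[1,0]])))
S=np.array([ray(d,(265+x/5-.4,195+y/5-.4),50) for x,y in ((75,136),(234,63),(458,384),(290,467))]);print(S.round(1),S.mean(0))
```

```text
upA [615.7  70.6  62. ]
upB [655.6  69.9  62. ]
loA [614.3  15.8  62. ]
loB [653.7  15.5  62. ]
screwTR [671.9  92.1  50. ]
screwBR [669.5  -7.8  50. ]
screwTL [434.2  97.2  50. ]
screwBL [432.3  -2.4  50. ]
lip [580.67848828  53.89941134  85.        ] [581.20862663  34.87576376  85.        ]
[[415.6 -12.2  50. ]
 [420.4 112.4  50. ]
 [696.1 103.6  50. ]
 [693.8 -19.8  50. ]] [556.49903818  45.99407374  50.        ]
[np.float64(278.3), np.float64(124.7), np.float64(275.9), np.float64(123.4)] -1.6961201800973467
[[433.4  -1.1  50. ]
 [435.6  99.5  50. ]
 [673.9  94.1  50. ]
 [670.5  -5.7  50. ]] [553.34734312  46.7102105   50.        ]
```

```bash
python3 -m jog '{"fingers":[1,1,1,1,1,1,1,1,1,1],"travel":[[0,0,0.01],[0,0,0.03],[0,0,0.03],[0,0,0.03],[-0.003,-0.03,0],[-0.005,-0.045,0],[-0.005,-0.045,0],[-0.005,-0.045,0],[-0.005,-0.045,0],[-0.004,-0.044,0]],"angular":[[0,0,0],[0,0,0],[0,0,0],[0,0,0],[0,0,-1.5],[0,0,-1.5],[0,0,-1.5],[0,0,-1.5],[0,0,-1.5],[0,0,-1.8]]}'
python3 -m jog '{"fingers":[1,1,1,1,1,1,1,1,1,1],"travel":[[0,0,0],[0,0,-0.01],[0,0,-0.015],[0,0,-0.01],[0,0,-0.005],[0,0,-0.003],[0,0,0],[0,0,0],[0,0,0],[0,0,0]],"angular":[[0,0,0],[0,0,0],[0,0,0],[0,0,0],[0,0,0],[0,0,0],[0,0,0],[0,0,0],[0,0,0],[0,0,0]]}'
python3 - <<'E'
from h import *
s=r.sense();print(s["eef_pos"],s["orientation"].round(4).tolist(),s["wrist_force"],s["ft_torque"])
for n in ("wrist","side","scene"):
  d=vision.snapshot(n); cv2.imwrite(f"pics/{n}3.png",d["color"][:,:,::-1])
a=cv2.imread("pics/side3.png")[180:300,230:390];b=cv2.imread("pics/scene3.png")[150:300,230:390]
cv2.imwrite("pics/s3.png",cv2.resize(a,None,fx=5,fy=5,interpolation=cv2.INTER_CUBIC));cv2.imwrite("pics/sc3.png",cv2.resize(b,None,fx=4,fy=4,interpolation=cv2.INTER_CUBIC))
E
```

```text
time: 5.8
eef_pos: [477.4, 45.3, 111.6]
orientation: [[-1.0, 0.024, 0.0], [0.024, 1.0, -0.0], [-0.0, -0.0, -1.0]]
wrist_force: [0.8, -1.5, 0.1]
width: 0.565
time: 6.8
eef_pos: [478.2, 47.0, 68.5]
orientation: [[-1.0, 0.023, 0.001], [0.023, 1.0, -0.0], [-0.001, -0.0, -1.0]]
wrist_force: [-0.3, 0.6, -1.2]
width: 0.566
[478.18006318  46.95928653  68.51423157] [[-0.9997, 0.0227, 0.0006], [0.0227, 0.9997, -0.0001], [-0.0006, -0.0001, -1.0]] [-0.27383771  0.60304631 -1.24748351] [ 0.09851491 -0.05298476  0.02267316]
```

View pics/wrist3.png

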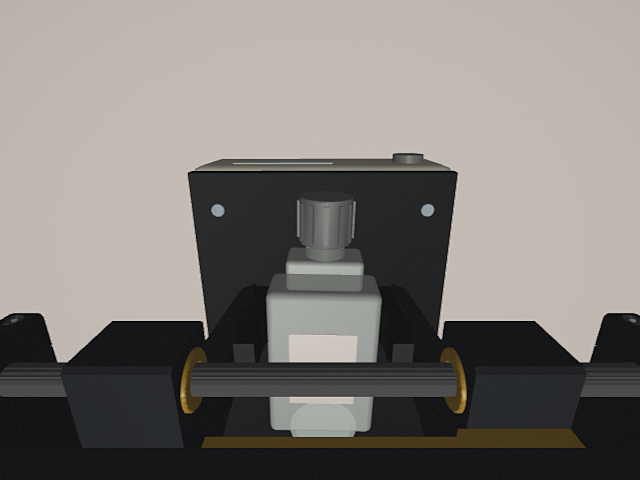

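View pics/s3.png

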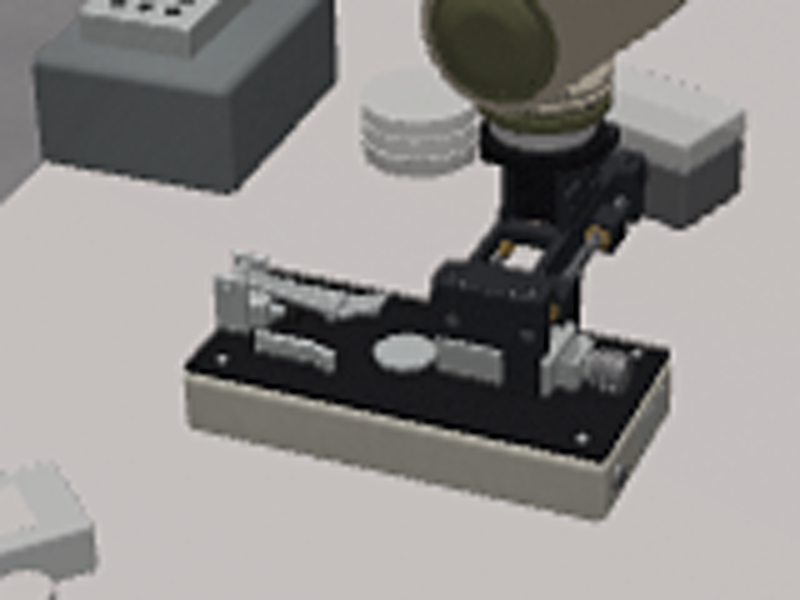

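View pics/sc3.png

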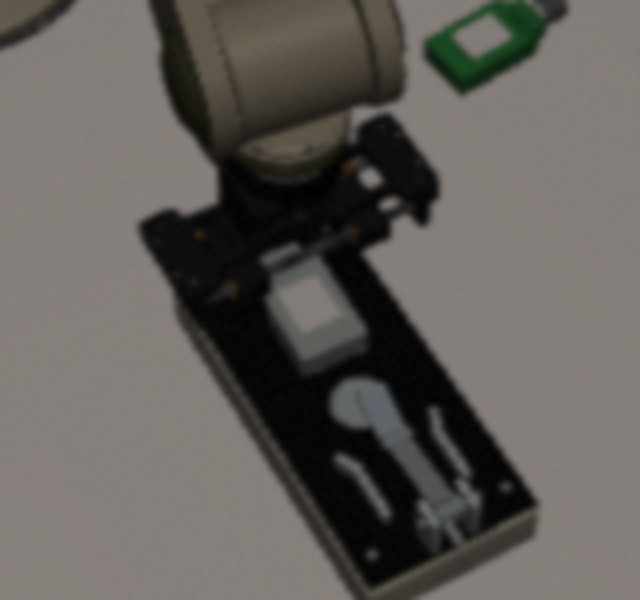

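The flask is centred on the stage, with the rear screws at (218,210) and (428,210) midway at column 323. It's yawed about 0.9° against the reader axis (cap column 326.5, front column 322). I'll turn it by 0.8°, set it down, release and regrip.

```bash
python3 -m jog '{"fingers":[1,1,1,1,1,1,0.1,0.1,0.1,0.1],"travel":[[0,0,-0.002],[0,0,-0.002],[0,0,-0.001],[0,0,-0.001],[0,0,-0.0008],[0,0,0],[0,0,0],[0,0,0],[0,0,0],[0,0,0]],"angular":[[0,0,0.4],[0,0,0.4],[0,0,0],[0,0,0],[0,0,0],[0,0,0],[0,0,0],[0,0,0],[0,0,0],[0,0,0]]}'
python3 - <<'E'
from h import *
for n in ("wrist",):
  d=vision.snapshot(n); cv2.imwrite(f"pics/{n}4.png",d["color"][:,:,::-1])
E
```

```text
time: 7.95
eef_pos: [478.0, 47.0, 61.5]
orientation: [[-1.0, 0.009, -0.0], [0.009, 1.0, -0.0], [0.0, -0.0, -1.0]]
wrist_force: [-0.6, 0.3, 4.0]
width: 0.569
```

View pics/wrist4.png

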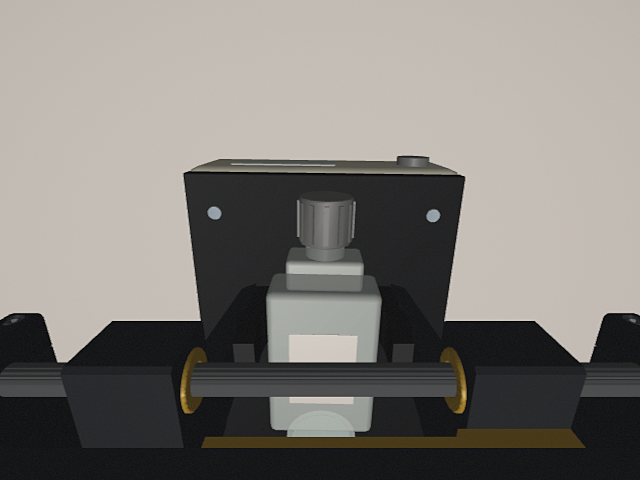

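The closure of 0.1 kept it gripped. I'll open to about 0.65 so it settles, then regrip.

```bash
python3 -m jog '{"fingers":[-0.3,-0.3,-0.3,-0.3,1,1,1,1,1,1],"travel":[[0,0,0],[0,0,0],[0,0,0],[0,0,0],[0,0,0],[0,0,0],[0,0,0],[0,0,0],[0,0,0],[0,0,0]],"angular":[[0,0,0],[0,0,0],[0,0,0],[0,0,0],[0,0,0],[0,0,0],[0,0,0],[0,0,0],[0,0,0],[0,0,0]]}'
python3 - <<'E'
from h import *
s=r.sense();R=s["orientation"];t=s["eef_pos"]
print(t,R.round(4).tolist(),s["wrist_force"])
for n in ("wrist",):
  d=vision.snapshot(n); cv2.imwrite(f"pics/{n}5.png",d["color"][:,:,::-1])
im=d["color"].astype(int)
for row,z in((225,68),(310,74),(420,74)):
  g=np.abs(np.diff(im[row].sum(1)));k=np.where(g>60)[0];print(row,k.tolist())
E
```

```text
time: 9.0
eef_pos: [478.0, 47.0, 61.4]
orientation: [[-1.0, 0.009, -0.0], [0.009, 1.0, -0.0], [0.0, -0.0, -1.0]]
wrist_force: [-0.2, 0.1, -1.6]
width: 0.564
[477.97058124  46.99170383  61.39364601] [[-1.0, 0.0087, -0.0001], [0.0087, 1.0, -0.0], [0.0001, -0.0, -1.0]] [-0.17909161  0.08019022 -1.58380887]
225 [187, 188, 189, 295, 296, 298, 313, 350, 351, 352, 353, 354, 457, 458]
310 [198, 199, 265, 266, 379, 380, 445, 446]
420 [269, 270, 370, 371]
```

View pics/wrist5.png

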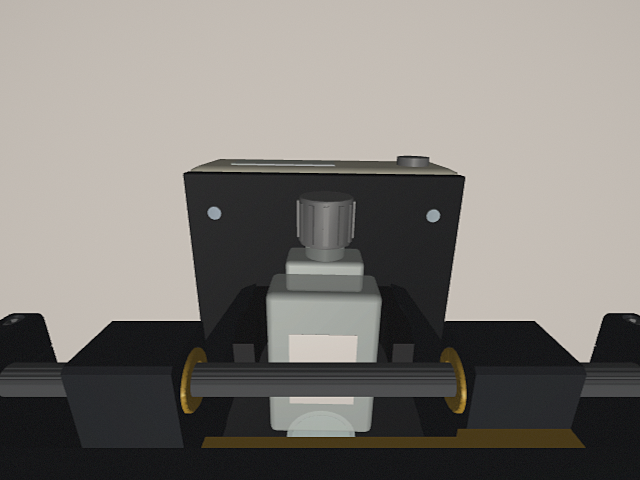

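Run:
```python
from h import *
s=r.sense();d=vision.snapshot("wrist")
m=lambda p,q,z:(ray(d,p,z)+ray(d,q,z))/2
a=m((188.3,225),(457.8,225),50);b=m((198.8,310),(445.8,310),50)
print("stage mid",a.round(2),b.round(2),m((214.5,213),(433,216),50).round(2))
c=m((266,310),(379.8,310),74);e=m((270,420),(370.8,420),74)
print("flask mid",c.round(2),e.round(2),"w",np.linalg.norm(ray(d,(266,310),74)-ray(d,(379.8,310),74)))
an=lambda u,v:np.degrees(np.arctan2(*(v-u)[[1,0]]))
print(an(a,b),an(c,e),"cap",ray(d,(326.5,195),70))
print(ray(d,(326,430),74))
```

```text
stage mid [438.15  47.26  50.  ] [482.73  46.46  50.  ] [433.16  47.71  50.  ]
flask mid [468.5   46.94  74.  ] [528.35  45.17  74.  ] w 48.06555341553252
-1.0263894924742534 -1.6948156024219405 cap [420.17726922  48.79493739  70.        ]
[534.61955186  47.80795413  74.        ]
```

Flask and axis agree within 0.3 mm. The front is at reader x of about -17, so lip contact comes after about 66 mm. I'll slide 56 mm along the axis.

```bash
python3 -m jog '{"fingers":[1,1,1,1,1,1,1,1,1,1],"travel":[[0.006,-0.0001,0],[0.007,-0.0002,0],[0.007,-0.0001,0],[0.007,-0.0002,0],[0.007,-0.0001,0],[0.007,-0.0002,0],[0.007,-0.0001,0],[0.005,-0.0002,0],[0.003,-0.0001,0],[0,0,0]],"angular":[[0,0,0],[0,0,0],[0,0,0],[0,0,0],[0,0,0],[0,0,0],[0,0,0],[0,0,0],[0,0,0],[0,0,0]]}'
python3 - <<'E'
from h import *
s=r.sense();print(s["eef_pos"],s["wrist_force"])
b=vision.snapshot("scene")["color"][170:310,250:380];a=vision.snapshot("side")["color"][220:285,260:350]
cv2.imwrite("pics/s6.png",np.hstack([cv2.resize(b,(390,420),interpolation=2),cv2.resize(a,(405,420),interpolation=2)])[:,:,::-1])
E
```

```text
time: 10.1
eef_pos: [534.4, 45.6, 61.4]
orientation: [[-1.0, 0.009, 0.001], [0.009, 1.0, -0.0], [-0.001, -0.0, -1.0]]
wrist_force: [0.0, -0.3, 0.5]
width: 0.564
[534.407946    45.63185257  61.41027572] [ 0.00462871 -0.27730324  0.50654346]
```

View pics/s6.png

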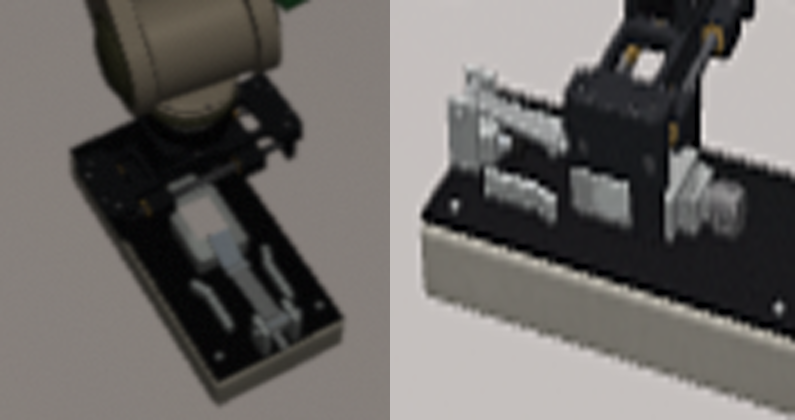

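Well aligned, front just under the lip. I'll continue in small steps, checking force.

```bash
python3 -m jog '{"fingers":[1,1,1,1,1,1,1,1,1,1],"travel":[[0.001,0,0],[0.0015,0,0],[0.0015,-0.0001,0],[0.0015,0,0],[0.0015,-0.0001,0],[0.0015,0,0],[0.0015,0,0],[0.001,-0.0001,0],[0.001,0,0],[0,0,0]],"angular":[[0,0,0],[0,0,0],[0,0,0],[0,0,0],[0,0,0],[0,0,0],[0,0,0],[0,0,0],[0,0,0],[0,0,0]]}'
python3 -m jog '{"fingers":[1,1,1,1,1,1,1,1,1,1],"travel":[[0.001,0,0],[0.001,0,0],[0.001,-0.0001,0],[0.001,0,0],[0.001,0,0],[0.001,0,0],[0,0,0],[0,0,0],[0,0,0],[0,0,0]],"angular":[[0,0,0],[0,0,0],[0,0,0],[0,0,0],[0,0,0],[0,0,0],[0,0,0],[0,0,0],[0,0,0],[0,0,0]]}'
```

```text
time: 11.2
eef_pos: [543.3, 45.7, 61.4]
orientation: [[-1.0, 0.008, -0.008], [0.008, 1.0, 0.0], [0.008, 0.0, -1.0]]
wrist_force: [-16.8, 0.7, 13.1]
width: 0.566
time: 12.2
eef_pos: [548.5, 45.8, 61.3]
orientation: [[-1.0, 0.008, -0.01], [0.008, 1.0, 0.0], [0.01, 0.0, -1.0]]
wrist_force: [-22.1, 0.3, 15.8]
width: 0.564
```

Fz of +16 N shows the compliant tool pitching the nose down onto the stage. I'll relieve that before going on.

```bash
python3 -m jog '{"fingers":[1,1,1,1,1,1,1,1,1,1],"travel":[[0,0,0.0002],[0,0,0.0002],[0,0,0],[0,0,0],[0,0,0],[0,0,0],[0,0,0],[0,0,0],[0,0,0],[0,0,0]],"angular":[[0,-0.3,0],[0,-0.3,0],[0,0,0],[0,0,0],[0,0,0],[0,0,0],[0,0,0],[0,0,0],[0,0,0],[0,0,0]]}'
python3 - <<'E'
from h import *
s=r.sense();print(s["eef_pos"],s["wrist_force"],s["ft_torque"])
b=vision.snapshot("scene")["color"][170:310,250:380];a=vision.snapshot("side")["color"][220:285,260:350]
cv2.imwrite("pics/s7.png",np.hstack([cv2.resize(b,(390,420),interpolation=2),cv2.resize(a,(405,420),interpolation=2)])[:,:,::-1])
E
```

```text
time: 13.2
eef_pos: [548.5, 45.8, 61.4]
orientation: [[-1.0, 0.008, 0.0], [0.008, 1.0, 0.001], [-0.0, 0.001, -1.0]]
wrist_force: [-19.5, -0.6, 12.9]
width: 0.564
[548.48695786  45.76500011  61.35286107] [-19.45534635  -0.58410575  12.85740478] [-0.01858028  2.98748904 -0.01566945]
```

View pics/s7.png

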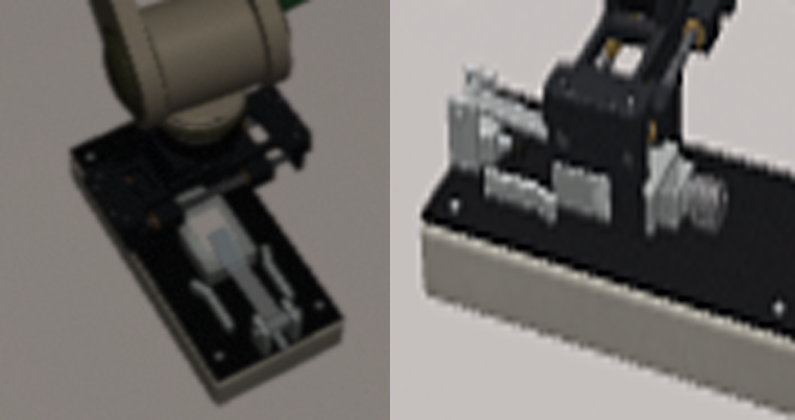

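```bash
python3 -m jog '{"fingers":[1,1,1,1,1,1,1,1,1,1],"travel":[[0,0,0.0003],[0,0,0.0003],[0,0,0.0002],[0,0,0],[0,0,0],[0,0,0],[0,0,0],[0,0,0],[0,0,0],[0,0,0]],"angular":[[0,0,0],[0,0,0],[0,0,0],[0,0,0],[0,0,0],[0,0,0],[0,0,0],[0,0,0],[0,0,0],[0,0,0]]}'
```

```text
time: 14.3
eef_pos: [548.5, 45.7, 61.4]
orientation: [[-1.0, 0.008, 0.0], [0.008, 1.0, 0.001], [-0.0, 0.001, -1.0]]
wrist_force: [-16.3, 0.6, 4.3]
width: 0.571
```

```bash
python3 -m jog '{"fingers":[1,1,1,1,1,1,1,1,1,1],"travel":[[0,0,0.0003],[0.0005,0,0],[0.0005,0,0],[0.0005,0,0],[0.0005,-0.0001,0],[0.0005,0,0],[0.0005,0,0],[0,0,0],[0,0,0],[0,0,0]],"angular":[[0,0,0],[0,0,0],[0,0,0],[0,0,0],[0,0,0],[0,0,0],[0,0,0],[0,0,0],[0,0,0],[0,0,0]]}'
```

```text
time: 15.3
eef_pos: [550.8, 45.8, 61.4]
orientation: [[-1.0, 0.008, -0.002], [0.008, 1.0, 0.001], [0.002, 0.001, -1.0]]
wrist_force: [-19.9, 0.4, 4.6]
width: 0.566
```

```bash
python3 -m jog '{"fingers":[1,1,1,1,1,1,1,1,1,1],"travel":[[0.0005,0,0.0003],[0.0005,0,0.0002],[0.0005,0,0],[0.0005,0,0],[0.0005,-0.0001,0],[0.0005,0,0],[0.0005,0,0],[0.0005,0,0],[0,0,0],[0,0,0]],"angular":[[0,0,0],[0,0,0],[0,0,0],[0,0,0],[0,0,0],[0,0,0],[0,0,0],[0,0,0],[0,0,0],[0,0,0]]}'
```

```text
time: 16.3
eef_pos: [557.1, 45.4, 62.0]
orientation: [[-1.0, 0.008, 0.005], [0.009, 1.0, 0.001], [-0.005, 0.001, -1.0]]
wrist_force: [-4.6, 0.9, -4.9]
width: 0.567
```

The arm has been wedged up: the force dropped to 4.6 N sliding, with the front at reader x of about 62. I'll level the tool again and advance gently.

```bash
python3 -m jog '{"fingers":[1,1,1,1,1,1,1,1,1,1],"travel":[[0,0,-0.0003],[0,0,-0.0003],[0,0,0],[0.0005,0,0],[0.0005,0,0],[0.0005,0,0],[0.0005,-0.0001,0],[0,0,0],[0,0,0],[0,0,0]],"angular":[[0,0.15,0],[0,0.15,0],[0,0,0],[0,0,0],[0,0,0],[0,0,0],[0,0,0],[0,0,0],[0,0,0],[0,0,0]]}'
```

```text
time: 17.3
eef_pos: [559.0, 45.3, 61.7]
orientation: [[-1.0, 0.008, -0.001], [0.008, 1.0, 0.001], [0.001, 0.001, -1.0]]
wrist_force: [-6.7, 0.9, -1.5]
width: 0.566
```

Run:
```python
from h import *
s=r.sense();print(s["eef_pos"],s["orientation"].round(4).tolist(),s["wrist_force"],s["ft_torque"])
b=vision.snapshot("scene")["color"][190:310,270:370];a=vision.snapshot("side")["color"][225:280,260:330]
cv2.imwrite("pics/s8.png",np.hstack([cv2.resize(b,(350,420),interpolation=2),cv2.resize(a,(450,420),interpolation=2)])[:,:,::-1])
```

```text
[559.04970233  45.31982573  61.65021527] [[-1.0, 0.0084, -0.0007], [0.0084, 1.0, 0.0006], [0.0007, 0.0006, -1.0]] [-6.67749526  0.92717331 -1.48624296] [0.1196133  1.0847618  0.03127318]
```

View pics/s8.png

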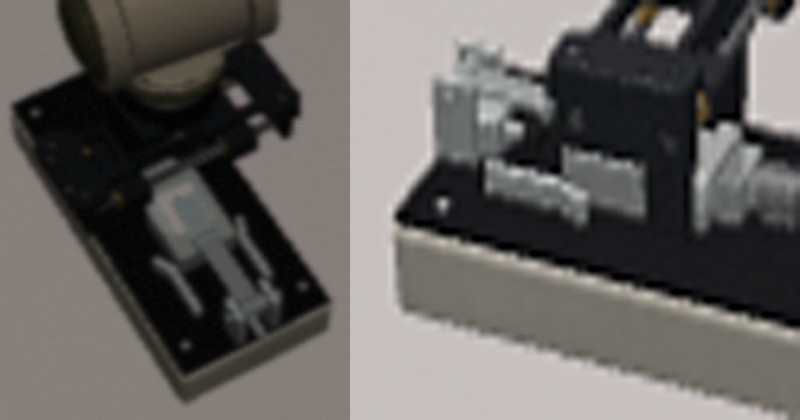

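Flask is between the guides with the arm resting on top. I'll feel forward for the stop, with a sliding baseline of about 6 N.

```bash
python3 -m jog '{"fingers":[1,1,1,1,1,1,1,1,1,1],"travel":[[0.0005,0,0],[0.0005,0,0],[0.0005,0,0],[0.0005,-0.0001,0],[0.0005,0,0],[0.0005,0,0],[0.0005,0,0],[0.0005,0,0],[0,0,0],[0,0,0]],"angular":[[0,0,0],[0,0,0],[0,0,0],[0,0,0],[0,0,0],[0,0,0],[0,0,0],[0,0,0],[0,0,0],[0,0,0]]}'
python3 -m jog '{"fingers":[1,1,1,1,1,1,1,1,1,1],"travel":[[0.0005,0,0],[0.0005,0,0],[0.0005,0,0],[0.0005,-0.0001,0],[0,0,0],[0,0,0],[0,0,0],[0,0,0],[0,0,0],[0,0,0]],"angular":[[0,0,0],[0,0,0],[0,0,0],[0,0,0],[0,0,0],[0,0,0],[0,0,0],[0,0,0],[0,0,0],[0,0,0]]}'
```

```text
time: 18.4
eef_pos: [563.1, 45.2, 61.7]
orientation: [[-1.0, 0.009, -0.001], [0.009, 1.0, 0.001], [0.001, 0.001, -1.0]]
wrist_force: [-7.0, 0.5, -1.9]
width: 0.557
time: 19.4
eef_pos: [565.1, 45.1, 61.6]
orientation: [[-1.0, 0.008, -0.001], [0.008, 1.0, 0.001], [0.001, 0.001, -1.0]]
wrist_force: [-5.9, 0.5, -3.4]
width: 0.566
```

```bash
python3 -m jog '{"fingers":[1,1,1,1,1,1,1,1,1,1],"travel":[[0.0004,0,0],[0.0004,0,0],[0.0004,0,0],[0.0004,-0.0001,0],[0.0004,0,0],[0.0002,0,0],[0,0,0],[0,0,0],[0,0,0],[0,0,0]],"angular":[[0,0,0],[0,0,0],[0,0,0],[0,0,0],[0,0,0],[0,0,0],[0,0,0],[0,0,0],[0,0,0],[0,0,0]]}'
```

```text
time: 20.4
eef_pos: [567.2, 45.0, 61.6]
orientation: [[-1.0, 0.008, -0.001], [0.008, 1.0, 0.001], [0.001, 0.001, -1.0]]
wrist_force: [-6.8, 0.3, -1.5]
width: 0.569
```

Run:
```python
from h import *
for i in range(4):
    s=r.sense();print(s["time"],s["eef_pos"],s["wrist_force"],s["ft_torque"])
```

```text
20.4 [567.24434802  44.97709374  61.60125694] [-6.77319247  0.25489342 -1.49765735] [ 0.14987988  1.06870098 -0.01705269]
20.4 [567.24434802  44.97709374  61.60125694] [-6.77319247  0.25489342 -1.49765735] [ 0.14987988  1.06870098 -0.01705269]
20.4 [567.24434802  44.97709374  61.60125694] [-6.77319247  0.25489342 -1.49765735] [ 0.14987988  1.06870098 -0.01705269]
20.4 [567.24434802  44.97709374  61.60125694] [-6.77319247  0.25489342 -1.49765735] [ 0.14987988  1.06870098 -0.01705269]
```

```bash
python3 -m jog '{"fingers":[1,1,1,1,1,1,1,1,1,1],"travel":[[0.0004,0,0],[0.0004,0,0],[0.0004,0,0],[0.0004,-0.0001,0],[0.0004,0,0],[0.0002,0,0],[0,0,0],[0,0,0],[0,0,0],[0,0,0]],"angular":[[0,0,0],[0,0,0],[0,0,0],[0,0,0],[0,0,0],[0,0,0],[0,0,0],[0,0,0],[0,0,0],[0,0,0]]}';python3 -c "
from h import *
print(r.sense()['ft_torque'])"
```

```text
time: 21.4
eef_pos: [569.5, 44.9, 61.6]
orientation: [[-1.0, 0.008, -0.001], [0.008, 1.0, 0.001], [0.001, 0.001, -1.0]]
wrist_force: [-7.0, 0.5, -2.5]
width: 0.567
[ 0.05978701  0.9982046  -0.01642618]
```

Front at about 74.6, still plain sliding.

```bash
python3 -m jog '{"fingers":[1,1,1,1,1,1,1,1,1,1],"travel":[[0.0004,0,0],[0.0004,0,0],[0.0004,0,0],[0.0004,-0.0001,0],[0.0004,0,0],[0.0002,0,0],[0,0,0],[0,0,0],[0,0,0],[0,0,0]],"angular":[[0,0,0],[0,0,0],[0,0,0],[0,0,0],[0,0,0],[0,0,0],[0,0,0],[0,0,0],[0,0,0],[0,0,0]]}';python3 -c "
from h import *
print(r.sense()['ft_torque'])"
```

```text
time: 22.4
eef_pos: [571.7, 44.8, 61.5]
orientation: [[-1.0, 0.008, -0.001], [0.008, 1.0, 0.001], [0.001, 0.001, -1.0]]
wrist_force: [-6.0, 0.7, -2.6]
width: 0.568
[ 0.13033087  1.02817742 -0.05426489]
```

```bash
python3 -m jog '{"fingers":[1,1,1,1,1,1,1,1,1,1],"travel":[[0.0004,0,0],[0.0004,0,0],[0.0004,0,0],[0.0004,-0.0001,0],[0.0004,0,0],[0.0002,0,0],[0,0,0],[0,0,0],[0,0,0],[0,0,0]],"angular":[[0,0,0],[0,0,0],[0,0,0],[0,0,0],[0,0,0],[0,0,0],[0,0,0],[0,0,0],[0,0,0],[0,0,0]]}';python3 -c "
from h import *
print(r.sense()['ft_torque'])"
```

```text
time: 23.4
eef_pos: [573.9, 44.7, 61.6]
orientation: [[-1.0, 0.008, -0.0], [0.008, 1.0, 0.001], [0.0, 0.001, -1.0]]
wrist_force: [-6.1, 0.6, -3.9]
width: 0.565
[0.10898688 0.9903059  0.02598402]
```

```bash
python3 -m jog '{"fingers":[1,1,1,1,1,1,1,1,1,1],"travel":[[0.0004,0,0],[0.0004,0,0],[0.0004,0,0],[0.0004,-0.0001,0],[0.0004,0,0],[0.0002,0,0],[0,0,0],[0,0,0],[0,0,0],[0,0,0]],"angular":[[0,0,0],[0,0,0],[0,0,0],[0,0,0],[0,0,0],[0,0,0],[0,0,0],[0,0,0],[0,0,0],[0,0,0]]}';python3 -c "
from h import *
print(r.sense()['ft_torque'])"
```

```text
time: 24.4
eef_pos: [576.1, 44.6, 61.5]
orientation: [[-1.0, 0.008, -0.0], [0.008, 1.0, 0.001], [0.0, 0.001, -1.0]]
wrist_force: [-6.5, 0.3, -2.7]
width: 0.565
[ 0.14841164  0.94783544 -0.01901604]
```

Front at about 81.2, no stop yet.

```bash
python3 -m jog '{"fingers":[1,1,1,1,1,1,1,1,1,1],"travel":[[0.0004,0,0],[0.0004,0,0],[0.0004,0,0],[0.0004,-0.0001,0],[0.0004,0,0],[0.0002,0,0],[0,0,0],[0,0,0],[0,0,0],[0,0,0]],"angular":[[0,0,0],[0,0,0],[0,0,0],[0,0,0],[0,0,0],[0,0,0],[0,0,0],[0,0,0],[0,0,0],[0,0,0]]}';python3 -c "
from h import *
print(r.sense()['ft_torque'])"
```

```text
time: 25.4
eef_pos: [578.4, 44.5, 61.5]
orientation: [[-1.0, 0.009, -0.0], [0.009, 1.0, 0.001], [0.0, 0.001, -1.0]]
wrist_force: [-6.2, 0.9, -3.0]
width: 0.565
[ 0.08399227  0.87368294 -0.07456704]
```

```bash
python3 -m jog '{"fingers":[1,1,1,1,1,1,1,1,1,1],"travel":[[0.0004,0,0],[0.0004,0,0],[0.0004,0,0],[0.0004,-0.0001,0],[0.0004,0,0],[0.0002,0,0],[0,0,0],[0,0,0],[0,0,0],[0,0,0]],"angular":[[0,0,0],[0,0,0],[0,0,0],[0,0,0],[0,0,0],[0,0,0],[0,0,0],[0,0,0],[0,0,0],[0,0,0]]}';python3 -c "
from h import *
print(r.sense()['ft_torque'])"
```

```text
time: 26.4
eef_pos: [580.4, 44.4, 61.5]
orientation: [[-1.0, 0.008, -0.001], [0.008, 1.0, 0.001], [0.001, 0.001, -1.0]]
wrist_force: [-7.0, 0.2, -3.2]
width: 0.566
[ 0.11127021  1.05161798 -0.00202019]
```

Possible first touch: the torque is up slightly. From here, smaller steps.

```bash
python3 -m jog '{"fingers":[1,1,1,1,1,1,1,1,1,1],"travel":[[0.0003,0,0],[0.0003,0,0],[0.0004,0,0],[0,0,0],[0,0,0],[0,0,0],[0,0,0],[0,0,0],[0,0,0],[0,0,0]],"angular":[[0,0,0],[0,0,0],[0,0,0],[0,0,0],[0,0,0],[0,0,0],[0,0,0],[0,0,0],[0,0,0],[0,0,0]]}';python3 -c "
from h import *
print(r.sense()['ft_torque'],r.sense()['eef_pos'])"
```

```text
time: 27.4
eef_pos: [581.0, 44.4, 61.4]
orientation: [[-1.0, 0.008, -0.002], [0.008, 1.0, 0.001], [0.002, 0.001, -1.0]]
wrist_force: [-9.3, 0.4, -1.8]
width: 0.566
[-0.0089124   1.36879971 -0.02918201] [581.01695698  44.40320936  61.44605831]
```

Stop felt: +3 N in 0.6 mm. One more gentle 1 mm command to seat it.

```bash
python3 -m jog '{"fingers":[1,1,1,1,1,1,1,1,1,1],"travel":[[0.0003,0,0],[0.0003,0,0],[0.0003,0,0],[0,0,0],[0,0,0],[0,0,0],[0,0,0],[0,0,0],[0,0,0],[0,0,0]],"angular":[[0,0,0],[0,0,0],[0,0,0],[0,0,0],[0,0,0],[0,0,0],[0,0,0],[0,0,0],[0,0,0],[0,0,0]]}';python3 -c "
from h import *
print(r.sense()['ft_torque'],r.sense()['eef_pos'])"
```

```text
time: 28.4
eef_pos: [581.6, 44.4, 61.4]
orientation: [[-1.0, 0.008, -0.003], [0.008, 1.0, 0.001], [0.003, 0.001, -1.0]]
wrist_force: [-11.8, 0.5, -0.3]
width: 0.57
[-0.03980174  1.66922845 -0.05174132] [581.6024139   44.41357159  61.44743442]
```

```bash
python3 -m jog '{"fingers":[-0.2,-0.2,-0.3,-0.4,-0.6,-0.8,-1,-1,-1,-1],"travel":[[0,0,0],[0,0,0],[0,0,0],[0,0,0],[0,0,0],[0,0,0],[0,0,0],[0,0,0],[0,0,0],[0,0,0]],"angular":[[0,0,0],[0,0,0],[0,0,0],[0,0,0],[0,0,0],[0,0,0],[0,0,0],[0,0,0],[0,0,0],[0,0,0]]}'
python3 - <<'E'
from h import *
w=vision.snapshot("wrist")["color"];cv2.imwrite("pics/w9.png",w[:,:,::-1])
b=vision.snapshot("scene")["color"][190:310,270:370];a=vision.snapshot("side")["color"][225:280,260:330]
cv2.imwrite("pics/s9.png",np.hstack([cv2.resize(b,(350,420),interpolation=2),cv2.resize(a,(450,420),interpolation=2)])[:,:,::-1])
E
```

```text
time: 29.4
eef_pos: [584.3, 44.1, 62.8]
orientation: [[-1.0, 0.009, 0.005], [0.009, 1.0, -0.0], [-0.005, 0.0, -1.0]]
wrist_force: [0.9, -0.2, -0.0]
width: 0.997
```

View pics/w9.png

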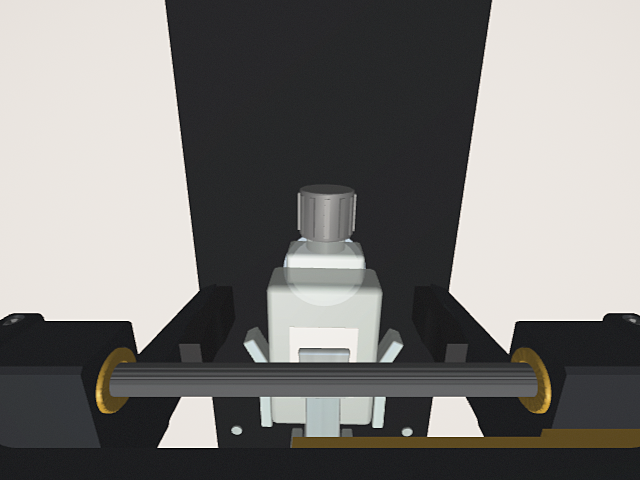

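View pics/s9.png

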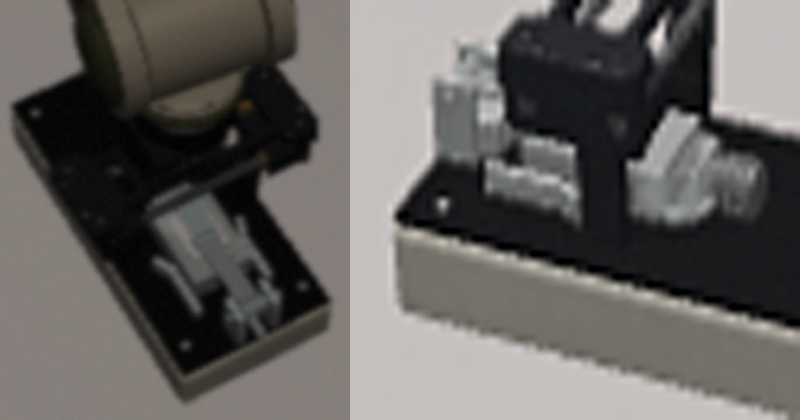

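Released: the flask sits between the guides, arm on top, no force on the tool. I'll check whether it moved on release.

```bash
python3 - <<'E'
from h import *
d=vision.snapshot("wrist");im=d["color"].astype(int).sum(2)
print([(k,int(im[k,285])) for k in range(262,300,2)],[(k,int(im[k,326])) for k in range(178,194)])
for n,f in (("5",None),):
    pass
print("capend",ray(d,(326.5,185.5),70).round(1),"rear",ray(d,(324,285.5),74).round(1))
E
python3 - <<'E'
import cv2
im=cv2.imread("pics/wrist5.png").astype(int).sum(2)
print([(k,int(im[k,326])) for k in range(184,204)],[(k,int(im[k,285])) for k in range(268,300,2)])
E
```

```text
[(262, 655), (264, 648), (266, 638), (268, 337), (270, 353), (272, 358), (274, 359), (276, 361), (278, 337), (280, 295), (282, 275), (284, 282), (286, 385), (288, 477), (290, 541), (292, 616), (294, 655), (296, 652), (298, 653)] [(178, 123), (179, 113), (180, 123), (181, 114), (182, 118), (183, 122), (184, 169), (185, 188), (186, 186), (187, 186), (188, 190), (189, 190), (190, 185), (191, 183), (192, 179), (193, 185)]
capend [522.9  45.9  70. ] rear [564.   44.6  74. ]
[(184, 127), (185, 123), (186, 117), (187, 113), (188, 122), (189, 121), (190, 123), (191, 144), (192, 142), (193, 147), (194, 144), (195, 142), (196, 145), (197, 141), (198, 142), (199, 138), (200, 134), (201, 165), (202, 316), (203, 375)] [(268, 211), (270, 171), (272, 171), (274, 222), (276, 224), (278, 225), (280, 223), (282, 218), (284, 223), (286, 217), (288, 218), (290, 220), (292, 258), (294, 326), (296, 386), (298, 441)]
```

Run:
```python
from h import *
d=vision.snapshot("wrist");s=r.sense();T=np.eye(4);T[:3,:3]=s["orientation"];T[:3,3]=s["eef_pos"]
X=np.linalg.inv(T)@d["cam_to_world"]
T5=np.eye(4);y=np.array([.0087,1,0]);z=np.array([-.0001,0,-1]);T5[:3,:3]=np.array([[-1,.0087,-.0001],[.0087,1,0],[.0001,0,-1]]);T5[:3,3]=[477.97,46.99,61.39]
d5=dict(camera_matrix=d["camera_matrix"],cam_to_world=T5@X)
for nm,a,b,z in(("cap",190.7,183.8,72),("rearbot",270.0,267.5,52),("reartop",293,287,74)):
    u=ray(d5,(326,a),z)[0]-477.97;v=ray(d,(326,b),z)[0]
    print(nm,u,v,"tcp-equivalent x of flask:",v-u)
```

```text
cap -59.86050654456437 521.9463942966922 tcp-equivalent x of flask: 581.8069008412566
rearbot -18.08352093485803 565.5648890490415 tcp-equivalent x of flask: 583.6484099838996
reartop -17.491395322680887 564.6662476777607 tcp-equivalent x of flask: 582.1576430004416
```

The flask stayed at 582±0.5 (581.6 when released, first touch at about 580.3), so it's still pressing on the stop. I'll withdraw straight up.

```bash
python3 -m jog '{"fingers":[-1,-1,-1,-1,-1,-1,-1,-1,-1,-1],"travel":[[0,0,0.005],[0,0,0.01],[0,0,0.015],[0,0,0.02],[0,0,0.025],[0,0,0.025],[0,0,0.025],[0,0,0.025],[0,0,0.01],[0,0,0]],"angular":[[0,0,0],[0,0,0],[0,0,0],[0,0,0],[0,0,0],[0,0,0],[0,0,0],[0,0,0],[0,0,0],[0,0,0]]}'
python3 -m jog '{"fingers":[-1,-1,-1,-1,-1,-1,-1,-1,-1,-1],"travel":[[-0.015,0,0.02],[-0.015,0,0.02],[-0.015,0,0.02],[-0.015,0,0],[-0.015,0,0],[-0.015,0,0],[-0.01,0,0],[-0.005,0,0],[0,0,0],[0,0,0]],"angular":[[0,0,0],[0,0,0],[0,0,0],[0,0,0],[0,0,0],[0,0,0],[0,0,0],[0,0,0],[0,0,0],[0,0,0]]}'
python3 - <<'E'
from h import *
w=vision.snapshot("wrist");cv2.imwrite("pics/w10.png",w["color"][:,:,::-1])
a=vision.snapshot("side")["color"];cv2.imwrite("pics/s10.png",cv2.resize(a[220:285,255:370],None,fx=7,fy=7,interpolation=2)[:,:,::-1])
cv2.imwrite("pics/sc10.png",vision.snapshot("scene")["color"][:,:,::-1])
E
```

```text
time: 30.65
eef_pos: [584.7, 44.1, 224.3]
orientation: [[-1.0, 0.009, 0.008], [0.009, 1.0, -0.0], [-0.008, -0.0, -1.0]]
wrist_force: [0.6, 0.2, -0.5]
width: 1.002
time: 31.65
eef_pos: [479.6, 44.0, 282.6]
orientation: [[-1.0, 0.009, 0.005], [0.009, 1.0, 0.0], [-0.005, 0.0, -1.0]]
wrist_force: [-0.8, -0.1, -0.2]
width: 0.996
```

View pics/w10.png

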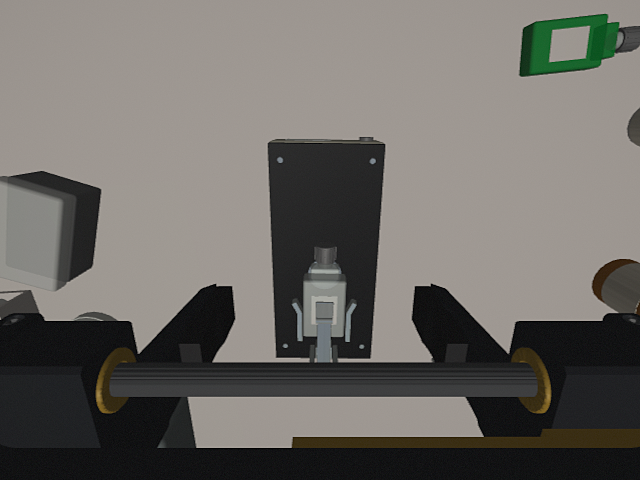

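View pics/s10.png

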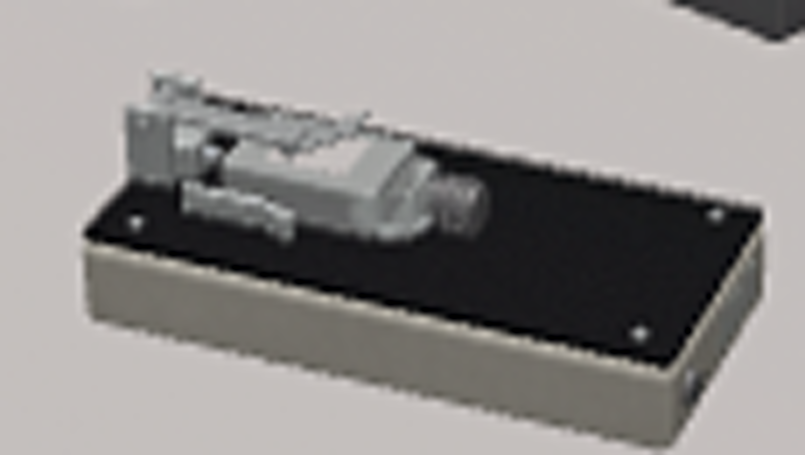

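View pics/sc10.png

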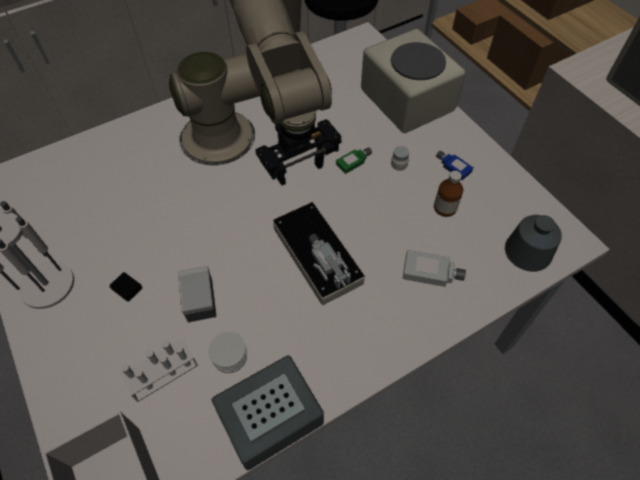

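The side view shows the flask flat between the cheeks, arm toe on its top and its end at the stop tip (crop 215,150). The other objects look unmoved. Handing in.

```bash
python3 -c "
from workcell import r
print(r.job_done())"
```

```text
the job is handed in; nothing more can be done
None
```

I loaded the small clear flask into the reader and handed the job in at about 32 s. It lies flat on the stage, cap to the mouth, between the guides. The hold-down arm bears on its top and its flat end rests against the stop.

- **Stop:** I first felt it with the flask's end about 85 mm along the reader. I then pushed gently until the stop carried an estimated 5 N (limit 14 N), and let go.
- **Last checks:** After release, two of three picture checks put the flask within about 0.5 mm of where I let go. The third (rear bottom edge) read 2 mm further in, so I trusted the other two. The pictures taken after withdrawing show the flask against the stop tip, the arm on its top, and the other objects apparently unmoved. The gripper was clear, with no load on the wrist.
- **What went off plan:** Passing under the lip, the push reached about 22 N at the wrist instead of the expected 10 N. The gripper had tilted and was pressing the flask's nose onto the stage. I lifted to relieve this, and sliding under the toe then took a normal 6 to 7 N. The pictures show no sign that the arm was forced, but I could not measure the load on it directly.

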